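# Stack two miniature display cakes for the bakery window

## Robot

A 6-joint arm with a two-finger parallel gripper is mounted at the origin on the work surface. World frame = base frame: x ahead of the robot, y to its left, z up, the work surface at z = 0. Lengths are in m, angles in degrees, forces in N, time in s.
With the tool pointing down it reaches from about 0.25 to 0.775 m from the base axis. Payload 4 kg.
Tool frame: the origin (TCP) lies on the centre line of the jaws, within the pads' length; the fingertips stand 19 mm ahead of it and the grasp point (between the pads) is the TCP; z points along the fingers, y is the line along which they close (so a half turn about z gives the same grasp; the last joint's range is limited). The gripper opens to 85 mm and grips with 20 to 120 N. Pads are 22 mm wide; open, the fingers measure 114 mm over their backs; the gripper's body (76 mm by 85 mm) begins 54 mm behind the grasp point. The pads swing forward as they close: fully open they stand 13 mm farther back than shut.
Start: joints at [-76.324, 4.996, 78.535, -0, 96.463, -5.907], TCP at [0.184, -0.518, 0.25] pointing down, gripper open.
Joint ranges: [-177.83, 177.83], [-43.37, 116.18], [15.69, 146.23], [-61.86, 241.86], [9.47, 152.12], [-147.06, 147.06]. Speed limits (degrees/s): [159.86, 159.86, 180, 180, 180, 180].

## Interface

Orientations are given as [roll, pitch, yaw] about the fixed x, y, z axes, in that order (R = Rz(yaw) Ry(pitch) Rx(roll)).
In Python, from workcell import r gives the robot as it stands. The module is installed in compiled form; this text tells all that it offers.
- The arm moves only by the tool jog_arm, never from a script. Its argument "rows" is a list of rows, each a list of 3 entries, a list of its own where there are three numbers: the shift along the world's x, y, z in units of 0.06 m (1.0 is 0.06 m), then the turn, a rotation vector about the world's x, y, z in units of 90 degrees (1.0 is 90 degrees), then the closure, from -1 (fully open) to 1 (shut). A call has 1 to 8 rows; each row shifts and turns the commanded pose from where the row before left it; what a row does not reach is not made up. A row lasts 1/8 s, in which the tool goes at most 62.5 mm and 10.7 degrees, less where a joint would pass 70% of its speed; a pose out of reach is approached as far as the arm can. A call with a number of a shift or a turn outside -1 to 1 is refused whole. A call with a gripper value outside its range is refused whole. The fingers move at their own pace and stop on an object; "squeeze" is the grip in N (left out, the last holds). Time passes only in rows, so rows that do not move let the fingers close. It gives the time, the measured TCP pose, the force, the opening and the grip force at its end, in the units of the state.
- r.get_obs(): the state, without advancing time (a new reading comes with each control period).
- r.snapshot(name): name is "scene" or "top"; returns a dict with "pixels" (384x512x3 uint8, blue, green, red), "vfov" (degrees; the focal length in pixels is half the picture's height over the tangent of half this angle, whatever the lens; pixels are square), "cx", "cy" (the principal point, pixels), "k1" (the pictures are not rectified: a ray, as slopes to the right and down, at radius r is drawn at 1 + k1 r^2 times it, then the intrinsics apply), "position" and "rotation" of the camera in the world. Camera axes: x right, y up, looking along -z (the intrinsics and any distortion apply to the point x, -y, -z); pixel columns grow to the right and rows downward; lengths in m; the calibration is good to about 2 mm. A picture is of the moment at which its call begins. There is no depth.
- r.close_job(): hands the job in; it is judged then, once.
The state is a dict: "clock": time; "qpos": joint angles; "qd": joint speeds; "tau": joint torques, N m; "position": TCP position; "tool_rot": TCP orientation; "ft_force": force on the tool from outside, world axes, zero at the start; "ft_torque": the same for the moment, N m; "opening": finger opening in m; "grip_force": force on a finger pad.
Only numpy, scipy, OpenCV 4.12 (cv2) and the standard library are available. Lean on these libraries where they do the work, as an engineer would, in place of code of your own. Each camera call takes 0.05 s, during which the arm holds its last target. There are 200 camera calls.

## Task

Put together the two little display cakes for the shop window: on the gold round stand put the brown round tier, the cream round tier on top of that and the gold topper on the very top; on the white square board put the large pink square tier and on it the small mint-green square tier, turned so that its sides run in line with the pink one's. Centre each piece on the one below, let go of everything, and do not tip any cake piece over or disturb the jar of sprinkles or the metal cup of piping nozzles.

Things in the scene. Friction and masses are not known exactly. Their poses are not given: they have to be found in the camera images.
- choc_tier: dark brown (chocolate) round rigid cake tier with a white line round its foot: loose cylinder, diameter 66 mm, height 36 mm, about 90 g, flat top and bottom; origin at the centre of its underside, z up
- cream_tier: pale yellow (cream) round rigid cake tier with a brown line round its foot: loose cylinder, diameter 50 mm, height 34 mm, about 60 g, flat top and bottom; origin at the centre of its underside, z up
- pink_tier: pink square rigid cake tier with a white line round its foot: loose block 62 x 62 mm, height 36 mm, about 100 g; origin at the centre of its underside, z up, x and y square to its sides
- mint_tier: mint-green square rigid cake tier with a white line round its foot: loose block 44 x 44 mm, height 34 mm, about 60 g; origin at the centre of its underside, z up, x and y square to its sides
- topper: small gold turned cake topper standing on its foot, loose, 36 mm high, about 30 g: flat round foot of diameter 32 mm and 5 mm thick, narrow neck, then a straight round band of diameter 26 mm between 15 and 30 mm above its underside (grip it there), tapering to a small knob at the top; origin at the centre of its underside, z up
- gold_stand: gold round cake stand, fixed to the table, diameter 112 mm, flat top 20 mm above the table; origin at the centre of its underside (on the table), z up
- white_board: white square cake board, fixed to the table, 100 x 100 mm, flat top 12 mm above the table; origin at the centre of its underside (on the table), x and y square to its sides, z up
- sprinkle_jar: small amber glass jar with a blue lid, loose, diameter 42 mm, height 68 mm, standing upright among the cake pieces; to be left alone; origin at the centre of its underside, z up
- nozzle_cup: small open aluminium cup, loose, diameter 42 mm at the rim, 55 mm high, with a steel piping nozzle standing in it up to 66 mm high; among the cake pieces; to be left alone; origin at the centre of its underside, z up
Not all that is in view belongs to the job. What is shaped like the choc_tier but blue is not meant.

How it is judged:
By the outcome, as a careful person would: the job done as asked, in the order asked, and still so for the second after the job is handed in, with the robot touching nothing.
It also fails if it takes over 128 s, if anything falls off the work surface, if the arm or the gripper's body presses on something with over 40 N, if the wrist force passes 120 N, or if a joint passes its speed limit or range.

## Working session

There is one attempt and no reset: what is moved stays moved. The work goes in short steps, Python scripts to look and compute and a tool call to move; the robot and the scene stay as the last step left them, time stands still between calls to the robot, and variables do not carry over. Pictures are saved under pics/ and viewed, at most 14 in all, crops included, and the job is handed in when it is done.

Besides the shell and the picture viewer there is one more tool, called after "Emit:" by a JSON object that holds its "method" and its "body". jog_arm: Moves the arm, as the interface text tells. Shifts and turns lie within -1 to 1; 1 stands for 0.06 m of shift or 90 degrees of turn. Its arguments: {"type":"object","properties":{"rows":{"type":"array"},"squeeze":{"type":"number"}},"required":["rows"]}

```bash
mkdir -p pics; cat > h.py <<'E'
import numpy as np, cv2
from workcell import r
def snap(n,save=None):
    s=r.snapshot(n); s["pixels"]=np.array(s["pixels"],np.uint8)
    if save: cv2.imwrite("pics/"+save,s["pixels"])
    return s
def K(s):
    f=s["pixels"].shape[0]/2/np.tan(np.radians(s["vfov"]/2))
    return np.array([[f,0,s["cx"]],[0,f,s["cy"]],[0,0,1]])
def rays(s,uv):
    # r.snapshot distortion: plain radial k1 = OpenCV model
    p=cv2.undistortPoints(np.array(uv,float).reshape(-1,1,2),K(s),np.array([s["k1"],0,0,0,0.])).reshape(-1,2)
    d=np.c_[p[:,0],-p[:,1],-np.ones(len(p))]@np.array(s["rotation"]).T
    return np.array(s["position"]),d
def onz(s,uv,z):
    o,d=rays(s,uv); return o+d*((z-o[2])/d[:,2])[:,None]
def tri(sa,a,sb,b):
    o1,d1=rays(sa,[a]);o2,d2=rays(sb,[b]);d1=d1[0];d2=d2[0]
    t=np.linalg.lstsq(np.c_[d1,-d2],o2-o1,rcond=None)[0]
    p,q=o1+t[0]*d1,o2+t[1]*d2
    return (p+q)/2,np.linalg.norm(p-q)
E
python3 - <<'E'
from h import *
for n in("scene","top"):
    s=snap(n,n+"0.png"); print(n,s["vfov"],s["cx"],s["cy"],s["k1"],np.round(s["position"],3),np.round(s["rotation"],3).tolist())
o=r.get_obs();print(o)
E
```

```text
scene 50.60277637488539 254.95886413613408 191.7874372183987 -0.0068036775459428015 [ 1.162 -0.163  0.576] [49.693, -0.177, 75.432]
top 50.338129801410744 253.25058059707666 193.46371886280434 -0.12097188566798922 [0.459 0.006 0.888] [6.487, -0.305, -90.917]
{'clock': 0.1, 'qpos': array([-7.63225139e+01,  5.03591873e+00,  7.86149083e+01, -6.11347280e-04,
        9.64623482e+01, -5.90619619e+00]), 'qd': array([-0.05366775, -0.06832636, -0.11915489,  0.08081978,  0.06690301,
       -0.01213716]), 'tau': array([ 2.34560750e-03, -3.53016543e+01, -3.14218104e+01, -9.62846434e-05,
        7.97012384e-03, -6.06882267e-06]), 'position': array([ 0.18425773, -0.51779451,  0.24925659]), 'tool_rot': array([-1.79887363e+02, -1.10413702e-02,  1.95836033e+01]), 'ft_force': array([ 0.51857854, -0.33407963,  0.26226907]), 'ft_torque': array([-0.04345902, -0.01643607,  0.00293771]), 'grip_force': 0.0, 'opening': 0.08553519598430553}
```

View pics/scene0.png

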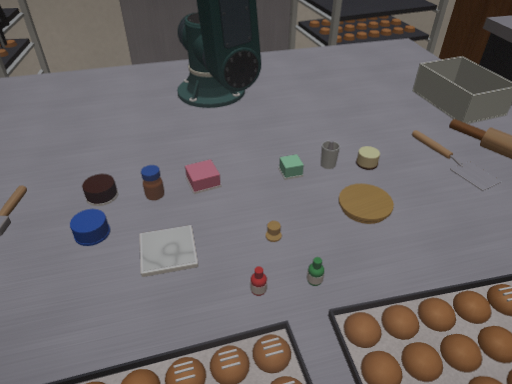

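View pics/top0.png

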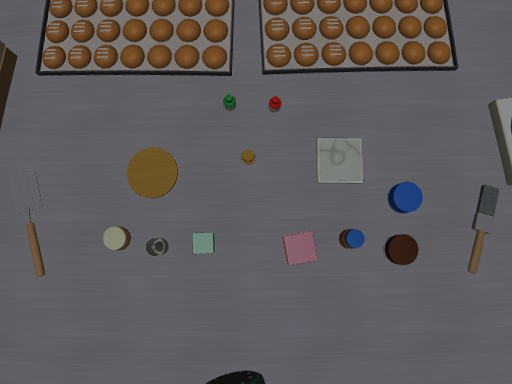

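Scene: choc (100,189), blue decoy (90,227), jar (152,183), pink (203,175), mint (291,165), cup (330,155), cream (368,158), stand (366,203), board (168,250), topper (274,231). Top: choc (402,250), jar (352,239), pink (300,248), mint (203,243), cup (156,246), cream (115,238), stand (152,173), topper (248,157), board (340,160). I'll look at enlarged crops to separate the top faces.

```bash
python3 - <<'E'
import re
t=open('h.py').read()
t=t.replace('import numpy as np, cv2','import numpy as np, cv2\nfrom scipy.spatial.transform import Rotation as Rn').replace('np.array(s["rotation"]).T','Rn.from_euler("xyz",s["rotation"],degrees=True).as_matrix().T')
open('h.py','w').write(t)
import cv2,numpy as np
S={'scene':[(100,189),(203,175),(291,165),(368,158),(274,231),(366,203),(168,250),(152,183)],
'top':[(402,250),(300,248),(203,243),(115,238),(248,157),(152,173),(340,160),(352,239)]}
for n in S:
    im=cv2.imread(f'pics/{n}0.png'); c=[]
    for u,v in S[n]:
        k=cv2.resize(im[v-33:v+33,u-33:u+33],(198,198),interpolation=cv2.INTER_NEAREST); c.append(k)
    cv2.imwrite(f'pics/m_{n}.png',np.vstack([np.hstack(c[:4]),np.hstack(c[4:])]))
E
```

```text
(no output)
```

View pics/m_scene.png

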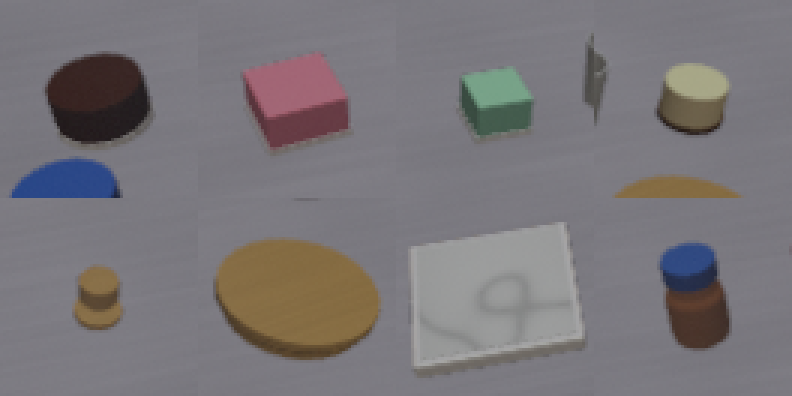

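View pics/m_top.png

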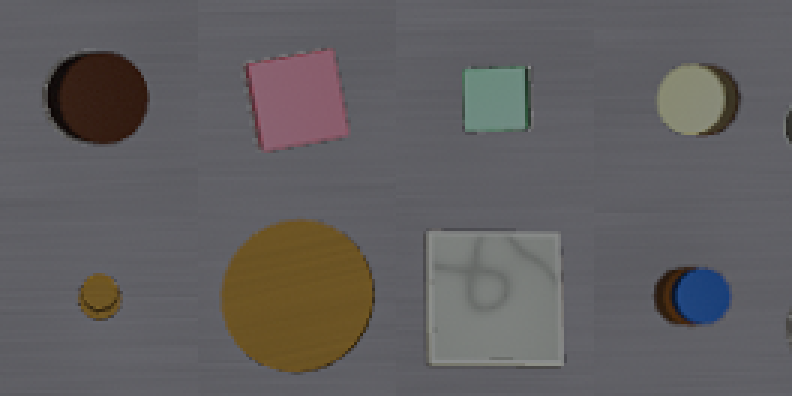

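```bash
cat >> h.py <<'E'
def face(s,uv,tol):
    "connected patch of the seed's colour -> convex hull contour, centroid"
    im=cv2.medianBlur(s["pixels"],3).astype(float); u,v=map(int,uv)
    c=np.median(im[v-2:v+3,u-2:u+3].reshape(-1,3),0)
    m=(np.linalg.norm(im-c,axis=2)<tol).astype(np.uint8)
    _,l=cv2.connectedComponents(m,connectivity=4); m=(l==l[v,u]).astype(np.uint8)
    h=cv2.convexHull(max(cv2.findContours(m,cv2.RETR_EXTERNAL,cv2.CHAIN_APPROX_NONE)[0],key=len))
    M=cv2.moments(h); return h.reshape(-1,2).astype(float),np.array([M["m10"]/M["m00"],M["m01"]/M["m00"]])
def square(s,h,z):
    p=onz(s,h,z)[:,:2]; (c,wh,a)=cv2.minAreaRect((p*1000).astype(np.float32)); return np.array(c)/1000,np.array(wh),a
E
python3 - <<'E'
from h import *
a,b=snap("scene"),snap("top")
L={'choc':((99,181),(404,249),9,14,.036),'pink':((202,170),(300,248),22,22,.036),'mint':((291,160),(203,243),20,20,.034),'cream':((369,152),(113,238),18,18,.034),
'topper':((274,226),(248,157),14,18,.033),'stand':((365,202),(152,173),28,28,.02),'board':((160,263),(330,175),40,40,.012),'jar':((151,171),(355,239),35,35,.068),'blue':((90,220),(407,197),35,35,.036)}
for n,(sa,sb,ta,tb,z) in L.items():
    ha,ca=face(a,sa,ta); hb,cb=face(b,sb,tb)
    p,e=tri(a,ca,b,cb)
    q=[]
    for s,h in((a,ha),(b,hb)):
        c,wh,ang=square(s,h,z); q+= [np.round(c,4),np.round(wh+0,1),round(ang,1)]
    print(n,np.round(p,4),'gap',round(e,4),'px',ca.round(1),cb.round(1),*q)
E
```

```text
choc [ 0.4322 -0.316   0.0316] gap 0.0002 px [ 97.7 183.6] [402.9 249.3] [ 0.4374 -0.3154] [59.2 61.1] 16.8 [ 0.4321 -0.3147] [61.4 61.1] 87.6
pink [ 0.4405 -0.0954  0.033 ] gap 0.0004 px [201.6 169.7] [299.9 248. ] [ 0.4434 -0.095 ] [59.8 60. ] 9.9 [ 0.4406 -0.0955] [61.6 59.4] 9.2
mint [0.4551 0.1078 0.0319] gap 0.0009 px [291.3 160.5] [202.5 242.5] [0.4573 0.1071] [41.5 40.6] 0.4 [0.4551 0.1072] [39.9 39.4] 89.3
cream [0.4664 0.2962 0.0317] gap 0.0001 px [368.9 151.7] [113.8 237.9] [0.4695 0.2951] [44.1 44.2] 38.1 [0.4662 0.295 ] [45.9 44.9] 45.9
topper [0.6375 0.0111 0.0252] gap 0.0018 px [273.6 225. ] [247.7 156.5] [0.6454 0.0099] [21.2 21. ] 39.3 [0.6357 0.0097] [29.1 28.9] 43.7
stand [0.6083 0.2205 0.0156] gap 0.0018 px [365.9 200.9] [151.8 172.3] [0.6104 0.2185] [109.2 106. ] 75.7 [0.6078 0.2191] [110.6 108.6] 45.1
board [ 0.63   -0.1023  0.1211] gap 0.1337 px [248.7 201. ] [339.5 160. ] [0.2894 0.096 ] [1133.1 1232.5] 22.6 [ 0.6302 -0.191 ] [101.   98.7] 89.2
jar [ 0.4581 -0.2039  0.0653] gap 0.0006 px [149.8 170.2] [354.9 238.4] [ 0.4618 -0.2043] [34.9 35.4] 23.6 [ 0.4578 -0.2037] [32.8 34.3] 88.0
blue [ 0.5447 -0.3316  0.0327] gap 0.0002 px [ 87.1 220.5] [407.6 196.5] [ 0.5476 -0.3304] [62.3 62.9] 56.0 [ 0.545 -0.33 ] [62.2 63.5] 42.3
```

Measured heights agree with the text to 2–5 mm, positions between views to 3 mm. Starting with choc: closing along x (yaw 90), above (0.434, −0.315).

Emit:
{"method": "jog_arm", "body": {"rows": [[[0.6,0.48,-0.2],[0,0,0.112],-1],[[0.6,0.48,-0.2],[0,0,0.112],-1],[[0.6,0.48,-0.2],[0,0,0.112],-1],[[0.6,0.48,-0.2],[0,0,0.112],-1],[[0.6,0.48,-0.2],[0,0,0.112],-1],[[0.6,0.48,-0.2],[0,0,0.112],-1],[[0.57,0.5,-0.2],[0,0,0.11],-1],[[0,0,0],[0,0,0],-1]], "squeeze": 30}}

```text
clock: 1.2
position: [0.4357, -0.3127, 0.1647]
tool_rot: [-179.9, -0.2, 90.2]
ft_force: [-0.9, -0.5, 0.6]
opening: 0.0856
grip_force: 0.0
```

Emit:
{"method": "jog_arm", "body": {"rows": [[[-0.025,-0.04,-0.7],[0,0,0],-1],[[0,0,-0.7],[0,0,0],-1],[[0,0,-0.5],[0,0,0],-1],[[0,0,-0.3],[0,0,0],-1],[[0,0,-0.15],[0,0,0],-1],[[0,0,0],[0,0,0],-1],[[0,0,0],[0,0,0],0.5],[[0,0,0],[0,0,0],0.5]]}}

```text
clock: 2.2
position: [0.434, -0.3187, 0.0271]
tool_rot: [179.9, 0.1, 90.0]
ft_force: [-1.0, -0.2, 2.9]
opening: 0.0648
grip_force: 34.1
```

Emit:
{"method": "jog_arm", "body": {"rows": [[[0,0,0],[0,0,0],0.5],[[0,0,0],[0,0,0],0.5],[[0,0,0],[0,0,0],0.5]]}}

```text
clock: 2.58
position: [0.434, -0.3187, 0.0271]
tool_rot: [179.9, 0.1, 90.0]
ft_force: [0.4, -0.4, 6.3]
opening: 0.0651
grip_force: 34.1
```

Emit:
{"method": "jog_arm", "body": {"rows": [[[0,0,0.3],[0,0,0],0.5],[[0,0,0.6],[0,0,0],0.5],[[0,0,0.6],[0,0,0],0.5],[[0.1,0.4,0.5],[0,0,0],0.5],[[0.24,0.7,0.2],[0,0,0],0.5],[[0.24,0.8,0],[0,0,0],0.5],[[0.24,0.8,0],[0,0,0],0.5],[[0.24,0.8,0],[0,0,0],0.5]]}}

```text
clock: 3.58
position: [0.4967, -0.1061, 0.158]
tool_rot: [180.0, -0.0, 90.0]
ft_force: [0.8, -0.4, -2.4]
opening: 0.0652
grip_force: 33.7
```

Emit:
{"method": "jog_arm", "body": {"rows": [[[0.3,0.8,0],[0,0,0],0.5],[[0.3,0.8,0],[0,0,0],0.5],[[0.3,0.8,0],[0,0,0],0.5],[[0.3,0.8,0],[0,0,0],0.5],[[0.3,0.8,0],[0,0,0],0.5],[[0.2,0.7,0],[0,0,0],0.5],[[0.16,0.4,0],[0,0,0],0.5],[[0,0,0],[0,0,0],0.5]]}}

```text
clock: 4.58
position: [0.608, 0.2001, 0.1573]
tool_rot: [-180.0, -0.0, 90.1]
ft_force: [-0.5, -1.3, -1.0]
opening: 0.0651
grip_force: 33.7
```

Emit:
{"method": "jog_arm", "body": {"rows": [[[0.017,0.25,-0.5],[0,0,0],0.5],[[0,0,-0.6],[0,0,0],0.5],[[0,0,-0.4],[0,0,0],0.5],[[0,0,-0.2],[0,0,0],0.5],[[0,0,0],[0,0,0],0.5],[[0,0,0],[0,0,0],0.5]]}}

```text
clock: 5.32
position: [0.6102, 0.2131, 0.0571]
tool_rot: [179.8, -0.0, 89.9]
ft_force: [-0.1, -0.5, -0.7]
opening: 0.0649
grip_force: 33.7
```

Emit:
{"method": "jog_arm", "body": {"rows": [[[-0.02,0.03,-0.08],[0,0,0],0.5],[[0,0,-0.05],[0,0,0],0.5],[[0,0,0],[0,0,0],0.5],[[0,0,0],[0,0,0],0.5]]}}

```text
clock: 5.82
position: [0.6081, 0.215, 0.0476]
tool_rot: [180.0, 0.0, 90.0]
ft_force: [-0.2, -0.2, -1.9]
opening: 0.0649
grip_force: 33.8
```

Emit:
{"method": "jog_arm", "body": {"rows": [[[0,0,-0.02],[0,0,0],0.5],[[0,0,0],[0,0,0],0.5],[[0,0,0],[0,0,0],0.5]]}}

```text
clock: 6.2
position: [0.6082, 0.2151, 0.0471]
tool_rot: [180.0, -0.0, 90.0]
ft_force: [-2.4, -0.4, 4.4]
opening: 0.0655
grip_force: 34.0
```

```bash
python3 - <<'E'
from h import *
a,b=snap("scene","scene1.png"),snap("top","top1.png")
c=[cv2.resize(s["pixels"][v-60:v+60,u-60:u+60],(480,480)) for s,u,v in((a,366,190),(b,152,173))]
cv2.imwrite("pics/c1.png",cv2.resize(np.hstack(c),(800,400)))
o=r.get_obs();print(o["ft_force"],o["position"])
E
```

```text
[-2.71000991  0.07844475  4.16346737] [0.60823525 0.21512301 0.04710818]
```

View pics/c1.png

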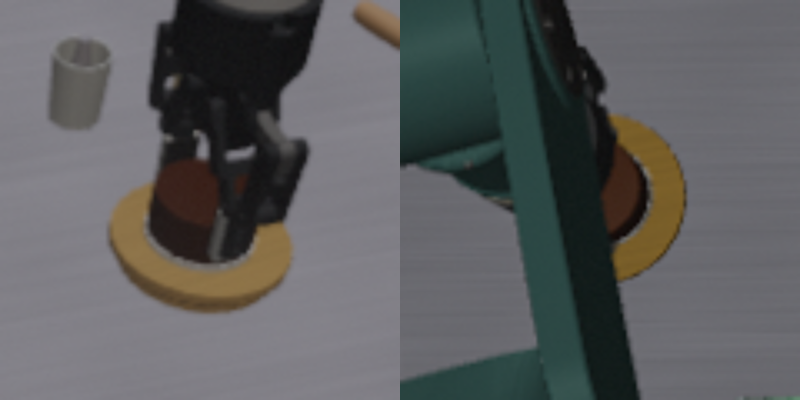

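Choc stands on the stand, gripper still around it. Release and back off.

Emit:
{"method": "jog_arm", "body": {"rows": [[[0,0,0],[0,0,0],-1],[[0,0,0],[0,0,0],-1],[[0,0,0],[0,0,0],-1],[[0,0,0.6],[0,0,0],-1],[[0,0,0.8],[0,0,0],-1],[[-0.2,-0.6,0.6],[0,0,0],-1],[[-0.3,-0.9,0.2],[0,0,0],-1],[[-0.4,-0.9,0],[0,0,0],-1]]}}

```text
clock: 7.3
position: [0.5547, 0.0697, 0.1803]
tool_rot: [179.7, 0.0, 90.0]
ft_force: [0.9, -0.2, 0.7]
opening: 0.0851
grip_force: 0.0
```

Emit:
{"method": "jog_arm", "body": {"rows": [[[-0.4,-0.9,0],[0,0,0.026],-1],[[-0.4,-0.9,0],[0,0,0.026],-1],[[-0.4,-0.9,0],[0,0,0.026],-1],[[-0.4,-0.4,0],[0,0,0.026],-1],[[0,0,0],[0,0,0],-1]]}}

```text
clock: 7.92
position: [0.4569, -0.1166, 0.1784]
tool_rot: [180.0, 0.0, 99.1]
ft_force: [-0.7, 0.7, -0.6]
opening: 0.0852
grip_force: 0.0
```

```bash
python3 - <<'E'
from h import *
a,b=snap("scene","scene2.png"),snap("top","top2.png")
print(r.get_obs()["position"])
# choc top on stand: project nominal to get seeds
import itertools
def proj(s,P):
    R=Rn.from_euler("xyz",s["rotation"],degrees=True).as_matrix()
    q=(np.array(P)-s["position"])@R; q=q*[1,-1,-1]
    return cv2.projectPoints(q.reshape(1,3),np.zeros(3),np.zeros(3),K(s),np.array([s["k1"],0,0,0,0.]))[0].ravel()
for n,s in(("scene",a),("top",b)):
    u=proj(s,(.608,.2185,.056)); h,c=face(s,u,10 if n=="scene" else 14)
    print(n,u,c,square(s,h,.056))
    seed=proj(s,(.608+.045,.2185,.02)); h,c=face(s,seed,28); print(' stand',c,square(s,h,.02))
E
sed -n '/^def proj/,$p' /dev/null; cat >> h.py <<'E'
def proj(s,P):
    R=Rn.from_euler("xyz",s["rotation"],degrees=True).as_matrix()
    q=((np.array(P)-s["position"])@R)*[1,-1,-1]
    return cv2.projectPoints(q.reshape(1,3),np.zeros(3),np.zeros(3),K(s),np.array([s["k1"],0,0,0,0.]))[0].ravel()
E
```

```text
[ 0.45829504 -0.1148983   0.17844298]
scene [368.05831839 186.05504304] [368.27198817 188.07982262] (array([0.61270605, 0.21517657]), array([63.09314346, 56.47429657]), 75.63145446777344)
 stand [365.70665172 201.97620827] (array([0.61619257, 0.2149648 ]), array([108.52962494,  94.49011993]), 57.1782112121582)
top [147.74781309 169.10281407] [147.99682307 168.78616813] (array([0.6084939 , 0.21802943]), array([63.25395584, 59.18659592]), 1.2416852712631226)
 stand [151.85047907 172.30231972] (array([0.60780414, 0.2190531 ]), array([110.64984131, 108.57524109]), 45.07443618774414)
```

Emit:
{"method": "jog_arm", "body": {"rows": [[[-0.29,0.32,0],[0,0,0.004],-1],[[0,0,-0.6],[0,0,0],-1],[[0,0,-0.7],[0,0,0],-1],[[0,0,-0.6],[0,0,0],-1],[[0,0,-0.35],[0,0,0],-1],[[0,0,-0.1],[0,0,0],-1],[[0,0,0],[0,0,0],-1],[[0,0,0],[0,0,0],-1]]}}

```text
clock: 9.02
position: [0.4419, -0.0959, 0.0387]
tool_rot: [179.9, 0.1, 99.7]
ft_force: [0.1, -0.1, -0.3]
opening: 0.0854
grip_force: 0.0
```

Emit:
{"method": "jog_arm", "body": {"rows": [[[-0.02,0.01,-0.12],[0,0,0],-1],[[0,0,-0.08],[0,0,0],-1],[[0,0,0],[0,0,0],-1],[[0,0,0],[0,0,0],0.5],[[0,0,0],[0,0,0],0.5],[[0,0,0],[0,0,0],0.5],[[0,0,0],[0,0,0],0.5],[[0,0,0],[0,0,0],0.5]]}}

```text
clock: 10.02
position: [0.4398, -0.0954, 0.0256]
tool_rot: [180.0, 0.0, 99.7]
ft_force: [0.5, -1.1, 2.1]
opening: 0.0617
grip_force: 34.3
```

```bash
python3 - <<'E'
from h import *
b=snap("top");a=cv2.imread("pics/top0.png");b["pixels"]=a
h,c=face(b,(330,175),40);print(c,square(b,h,.012), cv2.approxPolyDP(h.astype(np.float32).reshape(-1,1,2),6,True).reshape(-1,2))
s=snap("scene","scene3.png")
E
```

```text
[339.46612328 160.0188487 ] (array([ 0.63021747, -0.1910825 ]), array([101.04888916,  98.67377472]), 89.21159362792969) [[360. 138.]
 [362. 181.]
 [319. 182.]
 [317. 139.]]
```

Emit:
{"method": "jog_arm", "body": {"rows": [[[0,0,0.3],[0,0,0],0.5],[[0,0,0.6],[0,0,0],0.5],[[0.2,-0.1,0.6],[0,0,0],0.5],[[0.6,-0.3,0],[0,0,-0.03],0.5],[[0.7,-0.35,0],[0,0,-0.03],0.5],[[0.7,-0.35,0],[0,0,-0.03],0.5],[[0.6,-0.3,0],[0,0,-0.027],0.5],[[0.37,-0.19,0],[0,0,0],0.5]]}}

```text
clock: 11.12
position: [0.6305, -0.1912, 0.1137]
tool_rot: [-179.9, -0.0, 89.1]
ft_force: [0.1, 0.5, -1.8]
opening: 0.0617
grip_force: 34.0
```

Emit:
{"method": "jog_arm", "body": {"rows": [[[0,0,-0.3],[0,0,0],0.5],[[0,0,-0.5],[0,0,0],0.5],[[0,0,-0.3],[0,0,0],0.5],[[0,0,0],[0,0,0],0.5],[[0,0,0],[0,0,0],0.5]]}}

```text
clock: 11.75
position: [0.6299, -0.1906, 0.0502]
tool_rot: [179.9, 0.0, 89.2]
ft_force: [0.5, -0.8, -0.6]
opening: 0.0615
grip_force: 34.0
```

Down 12.5 mm, then check contact.

Emit:
{"method": "jog_arm", "body": {"rows": [[[0,0,-0.12],[0,0,0],0.5],[[0,0,-0.07],[0,0,0],0.5],[[0,0,0],[0,0,0],0.5],[[0,0,-0.02],[0,0,0],0.5],[[0,0,0],[0,0,0],0.5]]}}

```text
clock: 12.38
position: [0.6298, -0.1907, 0.0377]
tool_rot: [180.0, 0.0, 89.2]
ft_force: [-1.6, 1.1, 3.5]
opening: 0.0613
grip_force: 34.6
```

Emit:
{"method": "jog_arm", "body": {"rows": [[[0,0,0],[0,0,0],-1],[[0,0,0],[0,0,0],-1],[[0,0,0],[0,0,0],-1],[[0,0,0.6],[0,0,0],-1],[[0,0,0.8],[0,0,0],-1],[[-0.3,0.5,0.4],[0,0,0],-1],[[-0.5,0.8,0],[0,0,0],-1],[[-0.5,0.8,0],[0,0,0],-1]]}}

```text
clock: 13.38
position: [0.5511, -0.0636, 0.1452]
tool_rot: [179.9, -0.0, 89.1]
ft_force: [-0.1, 0.5, -0.1]
opening: 0.0853
grip_force: 0.0
```

Emit:
{"method": "jog_arm", "body": {"rows": [[[-0.5,0.8,0],[0,0,0],-1],[[-0.5,0.8,0],[0,0,0],-1],[[-0.4,0.8,0],[0,0,0],-1],[[-0.2,0.45,0],[0,0,0.005],-1],[[0,0,0],[0,0,0],-1]]}}

```text
clock: 14.0
position: [0.4549, 0.1079, 0.1449]
tool_rot: [180.0, -0.0, 89.8]
ft_force: [1.2, -0.2, -0.1]
opening: 0.0856
grip_force: 0.0
```

```bash
python3 - <<'E'
from h import *
a,b=snap("scene","scene4.png"),snap("top","top4.png")
print(r.get_obs()["position"])
h,c=face(b,proj(b,(.63,-.191,.048)),22);print('pink top',square(b,h,.048))
h,c=face(a,proj(a,(.63,-.191,.048)),22);print('pink scene',square(a,h,.048))
h,c=face(b,proj(b,(.63+.04,-.191,.012)),25);print('board',square(b,h,.012))
# nozzle cup: grey-dark blob rim
c=[cv2.resize(s["pixels"][v-60:v+60,u-60:u+60],(400,400)) for s,u,v in((a,168,250),(b,340,160))]
cv2.imwrite("pics/c4.png",np.hstack(c))
E
```

```text
[0.45589955 0.10613691 0.14483836]
pink top (array([ 0.63111078, -0.19065205]), array([60.08456039, 61.93941498]), 87.09992980957031)
pink scene (array([ 0.6325318 , -0.19034955]), array([61.45415115, 60.39747238]), 89.1946792602539)
board (array([ 0.63950909, -0.19911783]), array([67.12597656, 66.48633575]), 87.1074447631836)
```

View pics/c4.png

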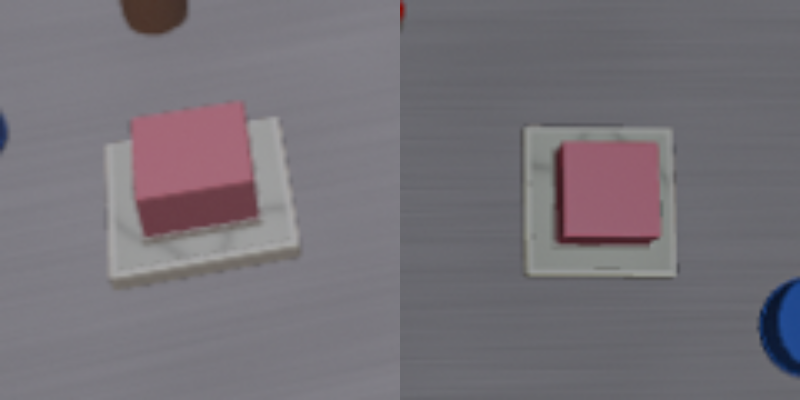

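Pink sits centred (within ~1 mm) and parallel on the board. Now mint.

Emit:
{"method": "jog_arm", "body": {"rows": [[[0,0,-0.6],[0,0,0],-1],[[0,0,-0.7],[0,0,0],-1],[[0,0,-0.4],[0,0,0],-1],[[0,0,-0.1],[0,0,0],-1],[[0,0,0],[0,0,0],-1],[[0,0,0],[0,0,0],-1]]}}

```text
clock: 14.85
position: [0.457, 0.1062, 0.0382]
tool_rot: [179.8, -0.0, 89.6]
ft_force: [0.2, -0.1, -0.4]
opening: 0.0853
grip_force: 0.0
```

Emit:
{"method": "jog_arm", "body": {"rows": [[[-0.03,0.02,-0.12],[0,0,0],-1],[[0,0,-0.06],[0,0,0],-1],[[0,0,0],[0,0,0],-1],[[0,0,0],[0,0,0],0.8],[[0,0,0],[0,0,0],0.8],[[0,0,0],[0,0,0],0.8],[[0,0,0],[0,0,0],0.8],[[0,0,0],[0,0,0],0.8]]}}

```text
clock: 15.85
position: [0.4542, 0.1076, 0.0263]
tool_rot: [179.9, -0.0, 89.6]
ft_force: [0.7, -0.3, 2.6]
opening: 0.0438
grip_force: 31.4
```

Emit:
{"method": "jog_arm", "body": {"rows": [[[0,0,0.3],[0,0,0],0.8],[[0,0,0.6],[0,0,0],0.8],[[0,0,0.6],[0,0,0],0.8],[[0.2,-0.4,0.4],[0,0,0],0.8],[[0.4,-0.7,0],[0,0,-0.004],0.8],[[0.45,-0.75,0],[0,0,0],0.8],[[0.45,-0.75,0],[0,0,0],0.8],[[0.45,-0.75,0],[0,0,0],0.8]]}}

```text
clock: 16.85
position: [0.5712, -0.0948, 0.1393]
tool_rot: [-179.9, -0.0, 89.2]
ft_force: [0.2, 0.7, 0.1]
opening: 0.044
grip_force: 31.2
```

Emit:
{"method": "jog_arm", "body": {"rows": [[[0.45,-0.75,0],[0,0,0],0.8],[[0.35,-0.6,0],[0,0,0],0.8],[[0.18,-0.27,0],[0,0,0],0.8],[[0,0,0],[0,0,0],0.8],[[0,0,-0.4],[0,0,0],0.8],[[0,0,-0.3],[0,0,0],0.8],[[0,0,0],[0,0,0],0.8],[[0,0,0],[0,0,0],0.8]]}}

```text
clock: 17.85
position: [0.6298, -0.1902, 0.0985]
tool_rot: [180.0, 0.0, 89.3]
ft_force: [0.4, 0.4, 0.0]
opening: 0.0436
grip_force: 31.1
```

Emit:
{"method": "jog_arm", "body": {"rows": [[[0,0,-0.27],[0,0,0],0.8],[[0,-0.01,-0.11],[0,0,0],0.8],[[0,0,0],[0,0,0],0.8],[[0,0,-0.02],[0,0,0],0.8],[[0,0,0],[0,0,0],0.8]]}}

```text
clock: 18.48
position: [0.6297, -0.1913, 0.0742]
tool_rot: [180.0, 0.0, 89.2]
ft_force: [-0.8, 0.8, 1.3]
opening: 0.0437
grip_force: 30.6
```

Emit:
{"method": "jog_arm", "body": {"rows": [[[0,0,-0.015],[0,0,0],0.8],[[0,0,0],[0,0,0],0.8],[[0,0,0],[0,0,0],0.8]]}}

```text
clock: 18.85
position: [0.6297, -0.1913, 0.0741]
tool_rot: [180.0, 0.0, 89.2]
ft_force: [-2.3, 0.0, 5.3]
opening: 0.0437
grip_force: 31.1
```

Emit:
{"method": "jog_arm", "body": {"rows": [[[0,0,0],[0,0,0],-1],[[0,0,0],[0,0,0],-1],[[0,0,0],[0,0,0],-1],[[0,0,0.6],[0,0,0],-1],[[0,0,0.7],[0,0,0],-1],[[-0.15,0.5,0.2],[0,0,0],-1],[[-0.25,0.8,0],[0,0,0],-1],[[-0.3,0.9,0],[0,0,0],-1]]}}

```text
clock: 19.85
position: [0.5875, -0.0584, 0.1631]
tool_rot: [179.9, -0.0, 89.2]
ft_force: [-0.8, 0.6, 0.1]
opening: 0.0856
grip_force: 0.0
```

Emit:
{"method": "jog_arm", "body": {"rows": [[[-0.3,0.9,0],[0,0,0],-1],[[-0.3,0.9,0],[0,0,0],-1],[[-0.3,0.9,0],[0,0,0],-1],[[-0.3,0.9,0],[0,0,0],-1],[[-0.3,0.9,0],[0,0,0],-1],[[-0.3,0.9,0],[0,0,0.009],-1],[[-0.23,0.5,0],[0,0,0],-1],[[0,0,0],[0,0,0],-1]]}}

```text
clock: 20.85
position: [0.4647, 0.2968, 0.1629]
tool_rot: [-180.0, -0.0, 90.3]
ft_force: [-0.2, -0.2, 0.1]
opening: 0.0858
grip_force: 0.0
```

```bash
python3 - <<'E'
from h import *
a,b=snap("scene","scene5.png"),snap("top","top5.png")
print(r.get_obs()["position"])
h,c=face(b,proj(b,(.63,-.191,.082)),20);print('mint top',square(b,h,.082))
h,c=face(a,proj(a,(.63,-.191,.082)),20);print('mint scene',square(a,h,.082))
c=[cv2.resize(s["pixels"][v-60:v+60,u-60:u+60],(400,400)) for s,u,v in((a,168,240),(b,340,160))]
d=cv2.resize(b["pixels"][200:290,60:240],(800,400))
cv2.imwrite("pics/c5.png",cv2.resize(np.vstack([np.hstack(c),d]),(600,600)))
E
```

```text
[0.46590114 0.29459124 0.16285985]
mint top (array([ 0.63090057, -0.19263382]), array([42.91957092, 43.82250595]), 3.7995753288269043)
mint scene (array([ 0.63231476, -0.19085561]), array([42.33375931, 41.91472626]), 0.49009183049201965)
```

View pics/c5.png

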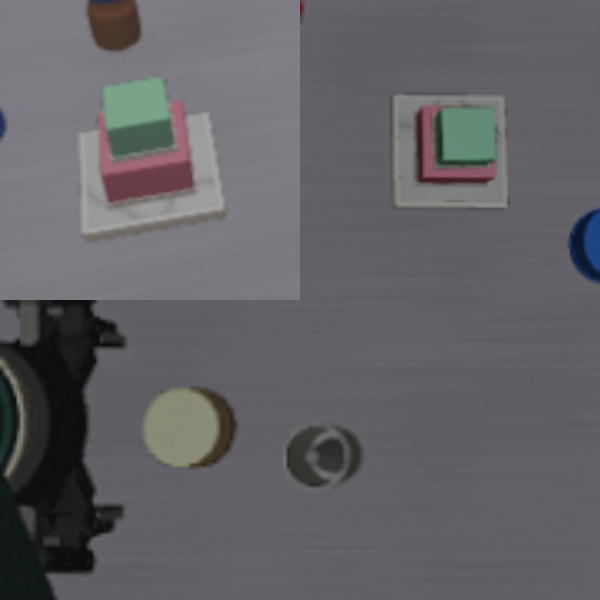

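Mint sits centred and aligned on pink; cream is free of the cup. Down on cream.

Emit:
{"method": "jog_arm", "body": {"rows": [[[0,0,-0.6],[0,0,0],-1],[[0,0,-0.7],[0,0,0],-1],[[0,0,-0.5],[0,0,0],-1],[[0,0,-0.3],[0,0,0],-1],[[0,0,0],[0,0,0],-1],[[0,0,0],[0,0,0],-1]]}}

```text
clock: 21.7
position: [0.4671, 0.295, 0.0386]
tool_rot: [179.8, -0.1, 90.0]
ft_force: [0.2, -0.3, 1.6]
opening: 0.0854
grip_force: 0.0
```

Emit:
{"method": "jog_arm", "body": {"rows": [[[-0.015,0,-0.12],[0,0,0],-1],[[0,0,-0.07],[0,0,0],-1],[[0,0,0],[0,0,0],-1],[[0,0,0],[0,0,0],0.8],[[0,0,0],[0,0,0],0.8],[[0,0,0],[0,0,0],0.8],[[0,0,0],[0,0,0],0.8],[[0,0,0],[0,0,0],0.8]]}}

```text
clock: 22.7
position: [0.4653, 0.295, 0.0261]
tool_rot: [179.9, -0.0, 90.1]
ft_force: [0.7, 0.5, 2.4]
opening: 0.0495
grip_force: 31.5
```

Emit:
{"method": "jog_arm", "body": {"rows": [[[0,0,0.3],[0,0,0],0.8],[[0,0,0.6],[0,0,0],0.8],[[0,0,0.7],[0,0,0],0.8],[[0.3,-0.15,0.4],[0,0,0],0.8],[[0.6,-0.33,0],[0,0,0],0.8],[[0.7,-0.4,0],[0,0,0],0.8],[[0.5,-0.3,0],[0,0,0],0.8],[[0.28,-0.1,0],[0,0,0],0.8]]}}

```text
clock: 23.7
position: [0.6092, 0.2164, 0.1463]
tool_rot: [180.0, 0.0, 89.9]
ft_force: [-0.1, 0.1, -1.1]
opening: 0.0494
grip_force: 31.4
```

Emit:
{"method": "jog_arm", "body": {"rows": [[[0,0,0],[0,0,0],0.8],[[0,0,-0.4],[0,0,0],0.8],[[0,0,-0.3],[0,0,0],0.8],[[0,0,0],[0,0,0],0.8],[[0,0,0],[0,0,0],0.8]]}}

```text
clock: 24.32
position: [0.6077, 0.2184, 0.1043]
tool_rot: [180.0, -0.0, 90.1]
ft_force: [-0.2, 1.0, -0.5]
opening: 0.0491
grip_force: 31.4
```

Emit:
{"method": "jog_arm", "body": {"rows": [[[0.01,0,-0.25],[0,0,0],0.8],[[0,0,-0.1],[0,0,0],0.8],[[0,0,0],[0,0,0],0.8],[[0,0,-0.025],[0,0,0],0.8],[[0,0,0],[0,0,0],0.8]]}}

```text
clock: 24.95
position: [0.6084, 0.218, 0.082]
tool_rot: [180.0, -0.0, 90.1]
ft_force: [-2.3, 0.1, 5.2]
opening: 0.0491
grip_force: 32.0
```

Emit:
{"method": "jog_arm", "body": {"rows": [[[0,0,0],[0,0,0],-1],[[0,0,0],[0,0,0],-1],[[0,0,0],[0,0,0],-1],[[0,0,0.6],[0,0,0],-1],[[0,0,0.7],[0,0,0],-1],[[-0.3,-0.5,0.2],[0,0,0],-1],[[-0.4,-0.8,0],[0,0,0],-1],[[-0.4,-0.9,0],[0,0,0],-1]]}}

```text
clock: 25.95
position: [0.5418, 0.0852, 0.1714]
tool_rot: [179.9, 0.0, 90.1]
ft_force: [0.3, -1.0, 0.1]
opening: 0.0857
grip_force: 0.0
```

Emit:
{"method": "jog_arm", "body": {"rows": [[[-0.4,-0.9,0],[0,0,0],-1],[[-0.4,-0.9,0],[0,0,0],-1],[[-0.4,-0.9,0],[0,0,0],-1],[[-0.2,-0.4,0],[0,0,0],-1],[[0,0,0],[0,0,0],-1]]}}

```text
clock: 26.58
position: [0.4577, -0.1014, 0.1712]
tool_rot: [180.0, 0.0, 89.8]
ft_force: [-0.4, 0.5, -0.1]
opening: 0.0855
grip_force: 0.0
```

```bash
python3 - <<'E'
from h import *
a,b=snap("scene","scene6.png"),snap("top","top6.png")
print(r.get_obs()["position"])
h,c=face(b,proj(b,(.608,.218,.09)),18);print('cream top',square(b,h,.09))
h,c=face(a,proj(a,(.608,.216,.09)),18);print('cream scene',square(a,h,.09))
t=[a["pixels"][216:246,259:289],b["pixels"][142:172,233:263]]
w=[a["pixels"][140:230,320:410],b["pixels"][125:215,105:195]]
cv2.imwrite("pics/c6.png",np.vstack([np.hstack([cv2.resize(x,(300,300),interpolation=cv2.INTER_NEAREST) for x in k]) for k in(t,w)]))
E
```

```text
[ 0.45858849 -0.09968447  0.17117164]
cream top (array([0.60848773, 0.21960202]), array([45.08513641, 44.65705872]), 88.97376251220703)
cream scene (array([0.6116264 , 0.21834798]), array([45.11618042, 44.6240921 ]), 36.62786865234375)
```

View pics/c6.png

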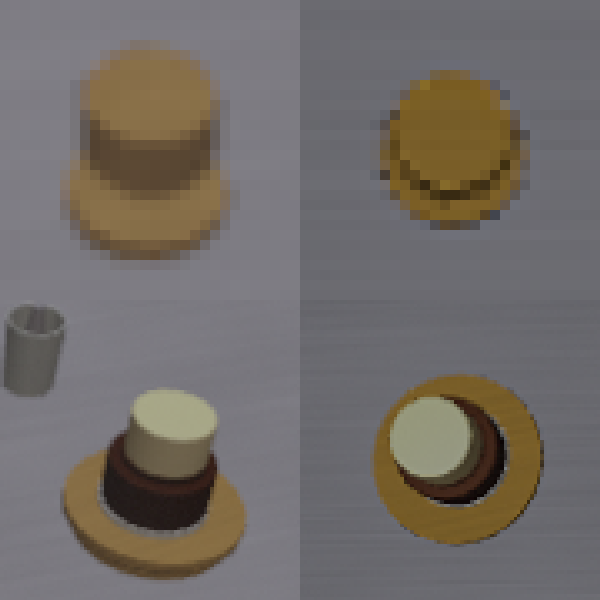

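```bash
python3 - <<'E'
from h import *
a,b=snap("scene"),snap("top")
print(onz(b,[(247.7,154.7)],.030),onz(b,[(247.7,156.8)],.005),onz(a,[(273.5,224.7)],.030),tri(a,(273.5,224.7),b,(247.7,154.7)))
E
```

```text
[[0.6402466  0.01029345 0.03      ]] [[0.64081204 0.01048854 0.005     ]] [[0.64126803 0.01057886 0.03      ]] (array([0.6404818 , 0.01055749, 0.0292322 ]), np.float64(0.0005393801095685177))
```

Emit:
{"method": "jog_arm", "body": {"rows": [[[0.6,0.37,0],[0,0,0.002],-1],[[0.8,0.5,0],[0,0,0],-1],[[0.8,0.5,-0.2],[0,0,0],-1],[[0.6,0.36,-0.5],[0,0,0],-1],[[0.24,0.11,-0.6],[0,0,0],-1],[[0,0,-0.6],[0,0,0],-1],[[0,0,-0.2],[0,0,0],-1],[[0,0,0],[0,0,0],-1]]}}

```text
clock: 27.78
position: [0.6403, 0.0112, 0.0444]
tool_rot: [-179.9, -0.0, 90.3]
ft_force: [0.1, -0.4, 0.4]
opening: 0.0853
grip_force: 0.0
```

Emit:
{"method": "jog_arm", "body": {"rows": [[[0,0,0],[0,0,0],-1]]}}

```text
clock: 27.9
position: [0.6421, 0.0105, 0.0474]
tool_rot: [179.8, 0.0, 90.2]
ft_force: [0.3, -0.8, -0.6]
opening: 0.0856
grip_force: 0.0
```

Emit:
{"method": "jog_arm", "body": {"rows": [[[-0.02,0,-0.2],[0,0,0],-1],[[0,0,-0.12],[0,0,0],-1],[[0,0,0],[0,0,0],-1],[[0,0,0],[0,0,0],0.9],[[0,0,0],[0,0,0],0.9],[[0,0,0],[0,0,0],0.9],[[0,0,0],[0,0,0],0.9],[[0,0,0],[0,0,0],0.9]]}}

```text
clock: 28.9
position: [0.6399, 0.0104, 0.0263]
tool_rot: [179.9, 0.0, 90.2]
ft_force: [0.3, -0.3, 2.2]
opening: 0.0242
grip_force: 29.6
```

Emit:
{"method": "jog_arm", "body": {"rows": [[[0,0,0],[0,0,0],0.9],[[0,0,0],[0,0,0],0.9],[[0,0,0],[0,0,0],0.9]]}}

```text
clock: 29.28
position: [0.6399, 0.0104, 0.0263]
tool_rot: [179.9, 0.0, 90.2]
ft_force: [0.4, -0.7, 2.4]
opening: 0.0243
grip_force: 29.6
```

Emit:
{"method": "jog_arm", "body": {"rows": [[[0,0,0.3],[0,0,0],0.9],[[0,0,0.6],[0,0,0],0.9],[[0,0,0.7],[0,0,0],0.9],[[-0.05,0.3,0.7],[0,0,0],0.9],[[-0.1,0.7,0.1],[0,0,0],0.9],[[-0.12,0.8,0],[0,0,0],0.9],[[-0.12,0.8,0],[0,0,0],0.9],[[-0.1,0.6,0],[0,0,0],0.9]]}}

```text
clock: 30.28
position: [0.6095, 0.2044, 0.1709]
tool_rot: [180.0, -0.0, 90.3]
ft_force: [0.8, 0.1, 0.3]
opening: 0.024
grip_force: 29.5
```

Emit:
{"method": "jog_arm", "body": {"rows": [[[-0.03,0.27,0],[0,0,0],0.9],[[0,0,0],[0,0,0],0.9],[[0,0,-0.3],[0,0,0],0.9],[[0,0,0],[0,0,0],0.9],[[0,0,0],[0,0,0],0.9]]}}

```text
clock: 30.9
position: [0.6083, 0.2174, 0.1511]
tool_rot: [-179.9, 0.0, 90.1]
ft_force: [-0.2, -0.5, 0.7]
opening: 0.024
grip_force: 29.5
```

Down to 0.1175 first, then feel for contact.

Emit:
{"method": "jog_arm", "body": {"rows": [[[0,0.02,-0.35],[0,0,0],0.9],[[0,0,-0.15],[0,0,0],0.9],[[0,0,-0.05],[0,0,0],0.9],[[0,0,0],[0,0,0],0.9],[[0,0,0],[0,0,0],0.9]]}}

```text
clock: 31.52
position: [0.6088, 0.2199, 0.1199]
tool_rot: [179.9, -0.0, 90.2]
ft_force: [-0.1, 0.0, -0.2]
opening: 0.0244
grip_force: 29.5
```

Emit:
{"method": "jog_arm", "body": {"rows": [[[-0.005,-0.01,-0.04],[0,0,0],0.9],[[0,0,-0.02],[0,0,0],0.9],[[0,0,0],[0,0,0],0.9],[[0,0,0],[0,0,0],0.9]]}}

```text
clock: 32.02
position: [0.6083, 0.2192, 0.1163]
tool_rot: [179.9, -0.0, 90.2]
ft_force: [-1.4, 0.1, 5.7]
opening: 0.0243
grip_force: 30.0
```

Emit:
{"method": "jog_arm", "body": {"rows": [[[0,0,0],[0,0,0],-1],[[0,0,0],[0,0,0],-1],[[0,0,0],[0,0,0],-1],[[0,0,0],[0,0,0],-1],[[0,0,0.5],[0,0,0],-1],[[0,0,0.7],[0,0,0],-1],[[-0.4,-0.5,0.2],[0,0,0],-1],[[-0.5,-0.9,0],[0,0,0],-1]]}}

```text
clock: 33.02
position: [0.5548, 0.1356, 0.2014]
tool_rot: [179.7, -0.0, 90.4]
ft_force: [-0.3, -0.7, 0.5]
opening: 0.0858
grip_force: 0.0
```

Emit:
{"method": "jog_arm", "body": {"rows": [[[-0.4,-0.9,0],[0,0,0],-1],[[-0.4,-0.9,0],[0,0,0],-1],[[-0.3,-0.5,0],[0,0,0],-1],[[-0.2,0,0],[0,0,0],-1],[[0,0,0],[0,0,0],-1]]}}

```text
clock: 33.65
position: [0.4758, -0.0023, 0.1996]
tool_rot: [179.9, -0.0, 90.2]
ft_force: [1.2, -0.0, -0.1]
opening: 0.0854
grip_force: 0.0
```

```bash
python3 - <<'E'
from h import *
a,b=snap("scene","scene7.png"),snap("top","top7.png")
w=[a["pixels"][120:270,300:450],b["pixels"][95:245,75:225]]
v=[a["pixels"][130:280,80:230],b["pixels"][95:245,265:415]]
cv2.imwrite("pics/c7.png",np.vstack([np.hstack([cv2.resize(x,(300,300)) for x in k]) for k in(w,v)]))
E
```

```text
(no output)
```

View pics/c7.png

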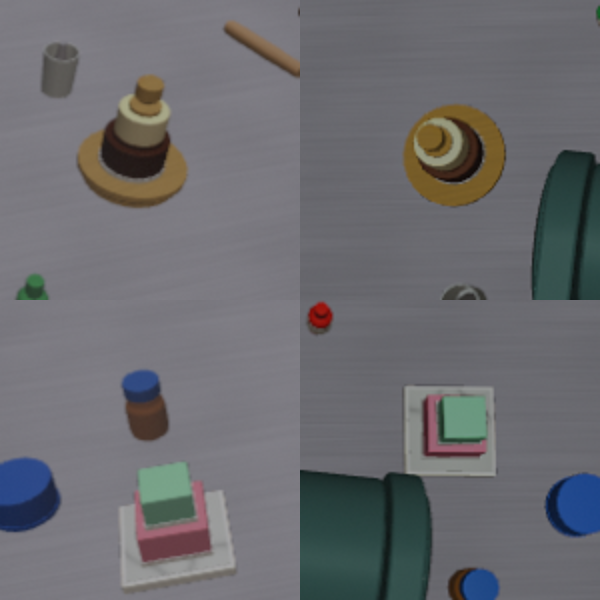

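Both cakes stand; topper upper disc at about top (140.5,164). Checking its centring numerically.

```bash
python3 - <<'E'
from h import *
a,b=snap("scene"),snap("top")
for n,s,t in(("top",b,22),("scene",a,22)):
    h,c=face(s,proj(s,(.609,.219,.121)),t); print(n,c,square(s,h,.121)); 
hsv=lambda s:cv2.cvtColor(s["pixels"],cv2.COLOR_BGR2HSV)
print(proj(a,(.6113,.218,.12)),proj(b,(.6085,.219,.12)))
w=[cv2.resize(a["pixels"][150:195,350:395],(400,400),interpolation=cv2.INTER_NEAREST),cv2.resize(b["pixels"][145:190,120:165],(400,400),interpolation=cv2.INTER_NEAREST)]
cv2.imwrite("pics/c8.png",np.hstack(w))
E
```

```text
top [151.90317623 172.38123292] (array([0.59000372, 0.19375786]), array([96.35878754, 95.94729614]), 45.06953430175781)
scene [375.13165266 161.05602241] (array([0.61167712, 0.21811012]), array([22.94683456, 19.42425537]), 75.69944763183594)
[374.74302872 161.29179179] [139.24399211 163.15089779]
```

View pics/c8.png

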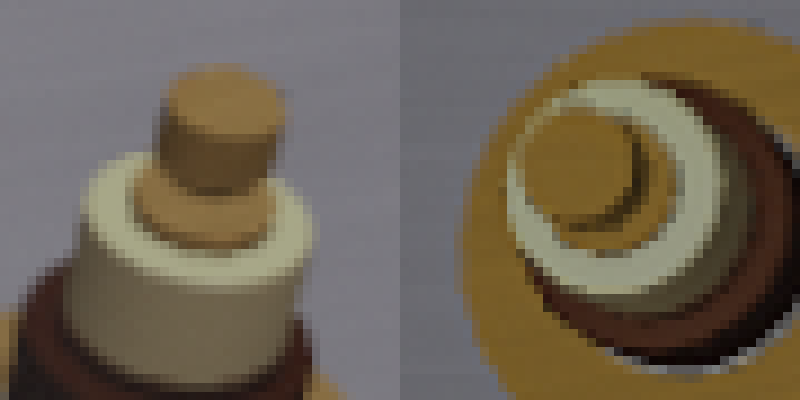

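The topper is centred on the cream to within about 1 mm in both views. Handing in.

```bash
python3 -c "
from workcell import r
print(r.close_job())"
```

```text
the job is handed in; nothing more can be done
None
```

Both cakes are put together and handed in at about 34 s of the 128 s allowed. By the camera checks each piece sits centred to about 1–2 mm, mint was set down at the same gripper angle as pink, and the gripper never touched the jar or the cup; the judge's verdict was not shown.

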